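# Load a hinge leaf into the drill jig under its drag spring

## Robot

A 6-joint arm with a two-finger parallel gripper is mounted at the origin on the work surface. World frame = base frame: x ahead of the robot, y to its left, z up, the work surface at z = 0. Lengths are in m, angles in rad, forces in N, time in s.
With the tool pointing down it reaches from about 0.35 to 0.725 m from the base axis. Payload 4.3 kg.
Tool frame: the origin (TCP) lies on the centre line of the jaws, within the pads' length; the fingertips stand manip.tips_ahead ahead of it and the grasp point (between the pads) lies 2 mm behind it (manip.tips_ahead is the distance from the TCP to the fingertips, in m); x points along the fingers, y is the direction in which the jaws open and shut, and the axes are right-handed (so a half turn about x gives the same grasp; the last joint's range is limited). The gripper opens to 85 mm and grips with 20 to 120 N. Pads are 22 mm wide; open, the fingers measure 114 mm over their backs; the gripper's body (76 mm by 85 mm) begins 54 mm behind the grasp point. The pads swing forward as they close: fully open they stand 13 mm farther back than shut.
Start: joints at [1.052, 0.377, 0.081, 1.274, 0, 1.46], TCP at [0.229, 0.528, 0.248] pointing down, gripper open.
Joint ranges: [-2.72, 2.72], [-0.84, 1.66], [-1.02, 1.22], [-1.77, 2.12], [-1.37, 1.28], [-3.14, 3.14]. Speed limits (rad/s): [2.57, 2.57, 3.14, 3.14, 3.14, 3.14].

## Interface

Orientations are given as a rotation vector (axis times angle).
In Python, from cell import manip, capture gives the robot as it stands.
- The arm moves only by the tool jog_arm, never from a script. Its argument "series" is text: rows parted by semicolons, each of 7 numbers parted by spaces: the turn, a rotation vector about the tool's x, y, z in degrees, then the shift along the tool's x, y, z in cm, then the finger opening in cm, from 0 to 8.54. In form: wx wy wz dx dy dz hand; .... A call has 1 to 8 rows; each row is the pose to reach, as a shift and turn from the pose commanded when the call began, along the tool's axes at that moment; what a row does not reach only later rows make up. A row lasts 1/12 s, in which the tool goes at most 41.7 mm and 7.16 degrees, less where a joint would pass 70% of its speed; a pose out of reach is approached as far as the arm can. A call with a gripper value outside its range is refused whole. The fingers move at their own pace and stop on an object; "force" is the grip in N (left out, the last holds). Time passes only in rows, so rows that repeat a pose let the fingers close. It gives the time, the measured TCP pose, the force and the opening at its end, in the units of the state.
- manip.get_obs(): the state, without advancing time (a new reading comes with each control period).
- capture(name): name is "scene" or "top" or "wrist"; returns a dict with "color" (480x640x3 uint8, blue, green, red), "camera_matrix" (3x3 intrinsics, pixels), "k1" (the pictures are not rectified: a ray, as slopes to the right and down, at radius r is drawn at 1 + k1 r^2 times it, then the intrinsics apply), "R" (3x3) and "t" (3): a world point X has camera coordinates R X + t; the wrist camera has in their place "tool_from_camera" (4x4, takes a point from camera to tool coordinates, whose origin is the TCP and whose axes are the tool frame's). Camera axes: x right, y down, z forward; pixel columns grow to the right and rows downward; lengths in m; the calibration is good to about 2 mm. A picture is of the moment at which its call begins: read the wrist's pose just before it. There is no depth.
- manip.job_done(): hands the job in, once; it reports no verdict.
The state is a dict: "clock": time; "q": joint angles; "qd": joint speeds; "joint_torque": joint torques, N m; "eef_pos": TCP position; "orientation": TCP orientation; "wrist_force": force on the tool from outside, world axes, zero at the start; "ft_torque": the same for the moment, N m; "opening": finger opening in m.
Only numpy, scipy, OpenCV 4.12 (cv2) and the standard library are available. Lean on these libraries where they do the work, as an engineer would, in place of code of your own. Each camera call takes 0.05 s, during which the arm holds its last target. There are 200 camera calls.

## Task

The undrilled brass strap-hinge leaf lies in the entry of the steel drill jig, standing up on the jig's spring lifter. With the fingertips press it firmly down flat on the bed and, keeping it pressed, slide it under the bushing bar and under the drag spring until its front edge is home against the end stop, then take the hand away so that the spring holds it there flat. Never pick up or lift the leaf, and leave the other things on the bench where they are.

Things in the scene. Friction and masses are not known exactly. Their poses are not given: they have to be found in the camera images.
- jig: Fixed steel drill jig, base 275 x 116 x 14 mm. Origin: underside of the base on the bench, on the channel's centre line; x points along the feed, from the open entry to the end stop, y across, z up. Its polished bed is 30 mm above the bench. Guide rails: inner faces 57 mm apart, tops 7 mm above the bed, screw heads 4 mm more. The channel is open above from x = -133 to 16 mm
- jig_bar (a point): Middle of the lower edge of the bushing bar's entry face. The rigid bar crosses the channel at x = 16 to 28 mm of the jig, underside 6 mm and top 14 mm above the bed, with two brass bushings standing to 19 mm; axes as the jig's
- jig_stop (a point): Foot of the end stop's face on the centre line, at bed level, x = 84 mm of the jig (stop 5 mm high; the drag spring's block behind it stands 21 mm above the bed); axes as the jig's
- lifter (a joint): Copper-coloured spring lifter bar, 70 mm long and 21 mm wide, on the centre line in the bed from x = -112 to -42 mm of the jig. 0 = up, its top 6 mm above the bed; 0.006 = pressed flush with the bed. Pushes up with 6 N when up and 11 N when flush
- drag_spring (a joint): Drag spring, a 28 mm wide steel leaf between bar and stop, nose turned up at x = 50 mm of the jig, bend (lowest point) at x = 68 mm. 0 rad = at rest, bend 0.5 mm above the bed; about 0.09 rad = riding on top of the 4 mm leaf, pressing down with about 6 N. Its shallow nose resists a leaf being slid under it with up to about 4 N
- leaf: Loose brass strap-hinge leaf, about 240 g: flat plate 54 mm wide, 4 mm thick, 120 mm long including two 10 mm high rolled knuckles on its rear 10 mm. Origin: centre of its underside; x to its front edge, z up. Starts in the channel, raised 6 mm by the lifter, so its front would butt against the bushing bar; pressed flat it clears the bar by 2 mm. Oiled underneath: friction on the jig about 0.15
- leaf_press (a point): Point on the upper face of the leaf's plate, on its centre line, 25 mm ahead of the tail end and 95 mm behind the front edge: the clear flat place for the fingertips, just ahead of the knuckles. The upper face is dry and scored with file marks from the knuckles to 47 mm ahead of the tail: fingertips grip there with friction about 0.9 and slip elsewhere. At home it is still 27 mm short of the bushing bar
- leaf_nose (a point): Middle of the lower front edge of the leaf, 60 mm ahead of its origin; home when it meets jig_stop. The leaf's tail is then past the lifter, which springs up behind it
- hammer: Bystander: planishing hammer lying down, 260 mm long, head 104 mm across, 33 mm high; origin near its middle on the bench
- spare_leaf: Bystander: a finished, drilled hinge leaf of the same size lying on the bench
- cabochon: Bystander: bottle-green glass cabochon, 35 mm across, 13 mm high; origin under its centre
- mandrel: Bystander: tapered steel mandrel standing on its 64 mm foot, 153 mm high; origin under its centre
- rivet_bowl: Bystander: small copper bowl, 56 mm across, 26 mm high; origin under its centre
- finial: Bystander: turned brass finial, 28 mm across, 43 mm high, standing; origin under its centre
- square: Bystander: try square lying flat, stock 70 x 16 x 14 mm with a steel blade 107 mm long; origin under the centre of the stock
Things that resemble listed ones, but are neither listed nor needed, are in the scene too. Leave any green look-alike of the leaf alone.

How it is judged:
By the outcome, as a careful person would: the job done as asked, in the order asked, and still so for the second after the job is handed in, with the robot touching nothing.
It also fails if it takes over 42 s, if anything falls off the work surface, if the arm or the gripper's body presses on something with over 40 N, if the wrist force passes 120 N, or if a joint passes its speed limit or range.

## Working session

There is one attempt and no reset: what is moved stays moved. The work goes in short steps, Python scripts to look and compute and a tool call to move; the robot and the scene stay as the last step left them, time stands still between calls to the robot, and variables do not carry over. Pictures are saved under pics/ and viewed, about 8 in all and at most 12, crops included, and the job is handed in when it is done.

Besides the shell and the picture viewer there is one more tool, called after "Call:" by a JSON object that holds its "fn" and its "kwargs", one argument or row to a line. jog_arm: Moves the arm, as the interface text tells. Its arguments: {"type":"object","properties":{"series":{"type":"string"},"force":{"type":"number"}},"required":["series"]}

```bash
mkdir -p pics; ls; python3 - <<'E'
from cell import manip, capture
import cv2
print(manip.get_obs(), manip.tips_ahead)
for n in ("scene","top"):
    c=capture(n); cv2.imwrite(f"pics/{n}0.png",c["color"]); print(n,c["camera_matrix"],c["k1"],c["R"],c["t"])
E
```

```text
pics
{'clock': 0.0, 'q': array([ 1.05173097e+00,  3.78022747e-01,  7.96443882e-02,  1.27438239e+00,
       -7.54656093e-06,  1.46050658e+00]), 'qd': array([ 8.87602410e-04, -5.04372952e-04,  7.57845945e-04, -8.25511745e-04,
       -1.39822888e-03, -9.53014600e-05]), 'joint_torque': array([ 2.21586655e-03, -4.63600445e+01,  2.69876450e+01,  2.05904996e-02,
       -1.47528426e-04,  7.78950579e-06]), 'eef_pos': array([0.22824333, 0.52709951, 0.247391  ]), 'orientation': array([ 0.31919574,  1.54751123, -0.32215066]), 'wrist_force': array([-0.53537765, -0.01016529, -0.66374755]), 'ft_torque': array([ 0.05664225, -0.0022111 ,  0.04685059]), 'opening': 0.08528305733756458} 0.017
scene [[597.92834233   0.         307.20192051]
 [  0.         597.92834233 240.9487216 ]
 [  0.           0.           1.        ]] -0.0657038387262095 [[ 0.60999347  0.79218744 -0.01862845]
 [ 0.57454276 -0.45835014 -0.67809717]
 [-0.54571841  0.40293201 -0.73473615]] [-0.3518952  -0.25110846  1.54845811]
top [[438.96815074   0.         318.18076814]
 [  0.         438.96815074 237.41774996]
 [  0.           0.           1.        ]] -0.08765690644268641 [[-0.02265081 -0.99963565 -0.0146802 ]
 [-0.99784263  0.02351037 -0.06129729]
 [ 0.06162009  0.0132601  -0.99801159]] [0.05733909 0.55232968 1.05311261]
```

View pics/scene0.png

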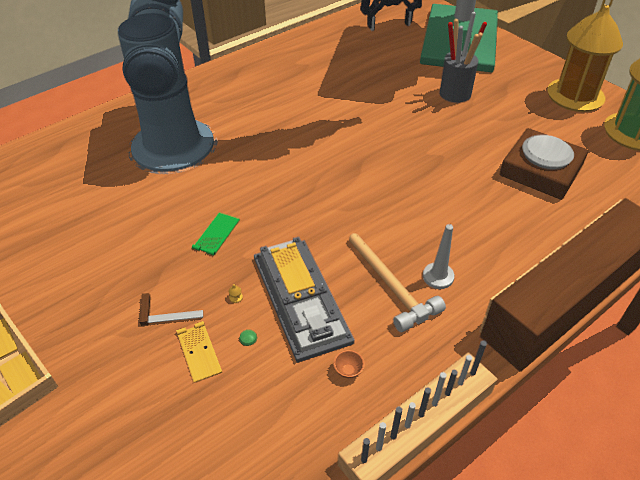

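View pics/top0.png

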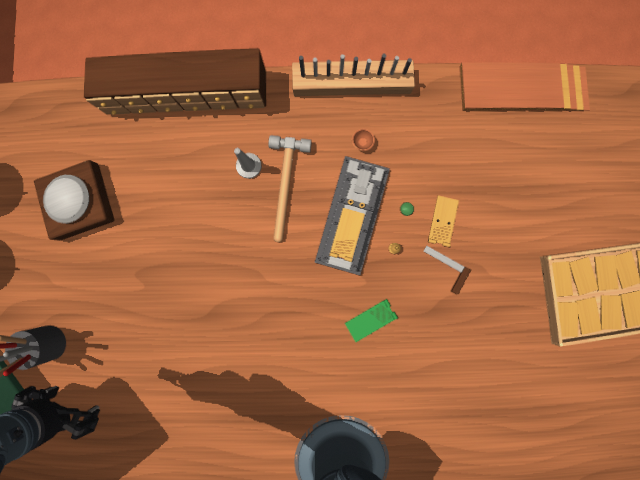

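The leaf wanted could be confused with these (top-view pixels):
- Brass leaf in the jig at (348,232).
- Drilled spare leaf on the bench at (444,220).
- Green look-alike at (372,320).
- Brass pieces in the tray at (595,290).

I choose the one in the jig, which is undrilled; in the scene view it is at (293,268). Next is a close crop and a two-view measurement.

```bash
cat > h.py <<'E'
import numpy as np, cv2
from cell import manip, capture
from scipy.spatial.transform import Rotation as Rot
def ray(c,px,pose=None):
    K=c["camera_matrix"]; d=(np.array(px,float)-K[:2,2])/[K[0,0],K[1,1]]; s=d.copy()
    for _ in range(10): s=d/(1+c["k1"]*(s@s))
    v=np.r_[s,1.]
    if pose is not None:
        T=c["tool_from_camera"]; R=Rot.from_rotvec(pose[1]).as_matrix()
        return R@T[:3,3]+pose[0], R@T[:3,:3]@v
    return -c["R"].T@c["t"], c["R"].T@v
def onz(r,z): return r[0]+r[1]*(z-r[0][2])/r[1][2]
def tri(a,b):
    s=np.linalg.lstsq(np.c_[a[1],-b[1]],b[0]-a[0],rcond=None)[0]
    p,q=a[0]+s[0]*a[1],b[0]+s[1]*b[1]; return (p+q)/2,np.linalg.norm(p-q)
def proj(c,X):
    p=c["R"]@X+c["t"]; s=p[:2]/p[2]; s=s*(1+c["k1"]*(s@s)); return s@np.diag(np.diag(c["camera_matrix"])[:2])+c["camera_matrix"][:2,2]
E
python3 - <<'E'
from h import *
out=[]
for n,(x0,y0,w,h) in {"scene":(240,225,120,140),"top":(305,145,100,140)}.items():
    c=capture(n); im=c["color"]; hsv=cv2.cvtColor(im,cv2.COLOR_BGR2HSV)
    cr=im[y0:y0+h,x0:x0+w]; out.append(cv2.resize(cr,None,fx=580/h*.63,fy=580/h*.63*1.0,interpolation=cv2.INTER_CUBIC))
    for name,m in (("yellow",cv2.inRange(hsv,(20,140,120),(32,255,255))),("gray",cv2.inRange(hsv,(0,0,0),(180,90,255)))):
        mm=np.zeros_like(m); mm[y0:y0+h,x0:x0+w]=m[y0:y0+h,x0:x0+w]
        mm=cv2.morphologyEx(mm,cv2.MORPH_CLOSE,np.ones((3,3)))
        k=max(cv2.findContours(mm,0,1)[0],key=cv2.contourArea)
        hull=cv2.convexHull(k); q=cv2.approxPolyDP(hull,0.03*cv2.arcLength(hull,True),True)[:,0]
        print(n,name,cv2.contourArea(k),q.tolist())
        if n=="top": 
            r=cv2.minAreaRect(k); print(r)
            for z in (.014,.030,.037,.04): print(z,[onz(ray(c,p),z)[:2].round(4).tolist() for p in q])
cv2.imwrite("pics/crop.png",np.hstack([o[:min(x.shape[0] for x in out)] for o in out]))
E
```

```text
scene yellow 1144.0 [[271, 249], [294, 243], [312, 293], [296, 297], [288, 290]]
scene gray 6684.0 [[299, 237], [354, 339], [297, 362], [254, 254]]
top yellow 195.5 [[361, 213], [354, 243], [348, 241], [354, 215]]
((354.9245300292969, 227.26414489746094), (8.51635456085205, 30.768766403198242), 15.945395469665527)
0.014 [[0.6113, -0.0618], [0.538, -0.0426], [0.5432, -0.028], [0.6067, -0.0445]]
0.03 [[0.6094, -0.0604], [0.5372, -0.0415], [0.5424, -0.0272], [0.6049, -0.0434]]
0.037 [[0.6086, -0.0598], [0.5369, -0.041], [0.542, -0.0268], [0.6042, -0.0429]]
0.04 [[0.6083, -0.0596], [0.5368, -0.0408], [0.5419, -0.0266], [0.6038, -0.0427]]
top gray 5054.0 [[345, 156], [388, 168], [360, 274], [315, 262]]
((352.2264404296875, 215.20751953125), (47.25202941894531, 110.98731994628906), 15.945395469665527)
0.014 [[0.7544, -0.0265], [0.7218, -0.1321], [0.4621, -0.0551], [0.4938, 0.0537]]
0.03 [[0.7505, -0.0256], [0.7183, -0.1297], [0.4625, -0.0539], [0.4938, 0.0534]]
0.037 [[0.7487, -0.0253], [0.7167, -0.1286], [0.4627, -0.0533], [0.4937, 0.0532]]
0.04 [[0.748, -0.0251], [0.7161, -0.1282], [0.4628, -0.0531], [0.4937, 0.0532]]
```

View pics/crop.png

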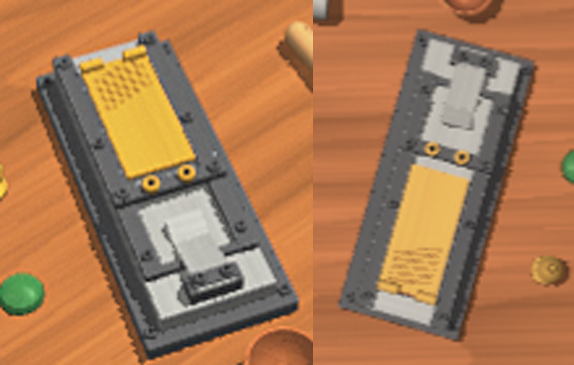

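The crop shows the undrilled leaf in the jig: rear knuckles and file marks at the robot end, front just before the bar with its two bushings, no holes. I'll bring the wrist camera over it.

```bash
cat >> h.py <<'E'
def target(pos,yaw,flip=False):
    """tool x down, tool z along (or against) feed; returns jog numbers deg/cm from measured pose"""
    f=np.array([np.cos(yaw),np.sin(yaw),0])*(-1 if flip else 1); x=np.array([0,0,-1.]); R1=np.c_[x,np.cross(f,x),f]
    o=manip.get_obs(); R0=Rot.from_rotvec(o["orientation"]).as_matrix()
    return np.r_[np.degrees(Rot.from_matrix(R0.T@R1).as_rotvec()),100*R0.T@(np.array(pos)-o["eef_pos"])].round(2)
E
python3 - <<'E'
from h import *
o=manip.get_obs(); print(Rot.from_rotvec(o["orientation"]).as_matrix().round(3))
c=capture("wrist"); print(c["tool_from_camera"].round(3),c["camera_matrix"][0,0],c["k1"])
for f in (0,1): print(target([.54,-.02,.23],np.radians(-16.5),f))
E
```

```text
[[-0.001  0.397  0.918]
 [-0.001  0.918 -0.397]
 [-1.    -0.001 -0.   ]]
[[ 0.    -0.303  0.953 -0.127]
 [ 1.    -0.001 -0.    -0.   ]
 [ 0.001  0.953  0.303 -0.076]
 [ 0.     0.     0.     1.   ]] 349.3920731900465 -0.02559937911276027
[-6.920e+00 -1.000e-02  5.000e-02  1.820e+00 -3.784e+01  5.035e+01]
[ 1.7308e+02  8.0000e-02  1.0000e-02  1.8200e+00 -3.7840e+01  5.0350e+01]
```

Call:
{"fn": "jog_arm", "kwargs": {
  "series": "-6.9 0 0 1.8 -37.8 50.3 0; -6.9 0 0 1.8 -37.8 50.3 0; -6.9 0 0 1.8 -37.8 50.3 0; -6.9 0 0 1.8 -37.8 50.3 0; -6.9 0 0 1.8 -37.8 50.3 0; -6.9 0 0 1.8 -37.8 50.3 0; -6.9 0 0 1.8 -37.8 50.3 0; -6.9 0 0 1.8 -37.8 50.3 0"
}}

```text
clock: 0.92
eef_pos: [0.3936, 0.2367, 0.2389]
orientation: [0.226, 1.559, -0.226]
wrist_force: [1.8, 0.7, 0.1]
opening: -0.0004
```

```bash
python3 -c "
from h import *
o=manip.get_obs();print(o['eef_pos'],o['clock'],o['opening'],target([.54,-.02,.23],np.radians(-16.5)))"
```

```text
[0.39362443 0.23673772 0.23885599] 0.9167 -0.0004315136722609581 [-0.000e+00  2.000e-02 -2.000e-02  8.800e-01 -2.046e+01  2.133e+01]
```

Call:
{"fn": "jog_arm", "kwargs": {
  "series": "0 0 0 0.9 -18.8 19.6 0; 0 0 0 0.9 -18.8 19.6 0; 0 0 0 0.9 -18.8 19.6 0; 0 0 0 0.9 -18.8 19.6 0; 0 0 0 0.9 -18.8 19.6 0; 0 0 0 0.9 -18.8 19.6 0; 0 0 0 0.9 -18.8 19.6 0; 0 0 0 0.9 -18.8 19.6 0"
}}

```text
clock: 1.58
eef_pos: [0.5298, -0.0016, 0.2293]
orientation: [0.23, 1.557, -0.232]
wrist_force: [0.2, 0.3, 0.4]
opening: 0.0002
```

Call:
{"fn": "jog_arm", "kwargs": {
  "series": "0 0 0 0 0 0 0; 0 0 0 0 0 0 0"
}}

```text
clock: 1.75
eef_pos: [0.527, 0.0031, 0.2296]
orientation: [0.227, 1.56, -0.226]
wrist_force: [-0.9, 0.3, -0.0]
opening: 0.0
```

```bash
python3 - <<'E'
from h import *
o=manip.get_obs();print(o['eef_pos'],o['clock'],o["wrist_force"],np.abs(o["qd"]).max(),target([.54,-.02,.23],np.radians(-16.5)))
c=capture("wrist"); np.savez("w1.npz",p=o["eef_pos"],o=o["orientation"],**c); cv2.imwrite("pics/w1.png",c["color"])
E
```

```text
[0.52703187 0.00308579 0.22957554] 1.75 [-0.94621266  0.31787662 -0.0122154 ] 0.023200971443977782 [-0.02 -0.06 -0.02 -0.05 -1.84  1.9 ]
```

View pics/w1.png

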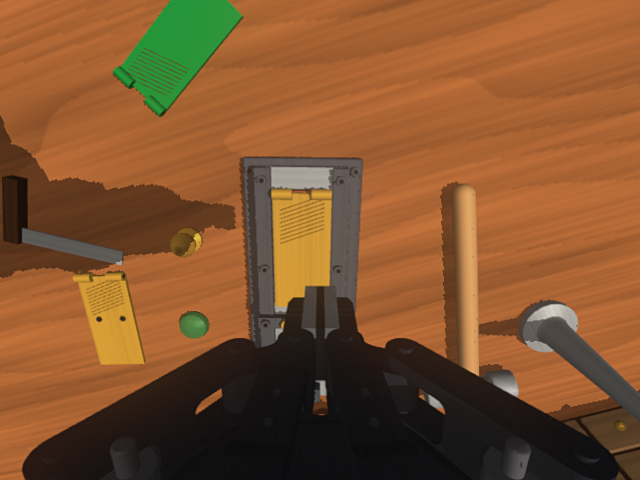

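The wrist view shows the leaf's tail knuckles at rows 190–197, cols 272–331, and the jig's entry edge at row 158, cols 243–361. Feed runs down the image. I'll take a second wrist view to get heights.

Call:
{"fn": "jog_arm", "kwargs": {
  "series": "0 0 0 0 -1 -3 0; 0 0 0 0 -2 -5 0; 0 0 0 0 -2 -5 0; 0 0 0 0 -2 -5 0; 0 0 0 0 -2 -5 0"
}}

```text
clock: 2.22
eef_pos: [0.4744, -0.0015, 0.2303]
orientation: [0.225, 1.557, -0.225]
wrist_force: [-1.1, 0.7, 0.0]
opening: -0.0001
```

```bash
python3 - <<'E'
from h import *
o=manip.get_obs();print(o['eef_pos'],np.abs(o["qd"]).max())
c=capture("wrist"); np.savez("w2.npz",p=o["eef_pos"],o=o["orientation"],**c); cv2.imwrite("pics/w2.png",c["color"])
P={}
for n in ("w1","w2"):
    c=dict(np.load(n+".npz")); pose=(c["p"],c["o"]); im=c["color"]; hsv=cv2.cvtColor(im,cv2.COLOR_BGR2HSV)
    m=cv2.inRange(hsv,(20,140,120),(32,255,255))
    ks=sorted(cv2.findContours(m,0,1)[0],key=cv2.contourArea)[-3:]
    for k in ks: print(n,cv2.contourArea(k),cv2.boundingRect(k), cv2.approxPolyDP(cv2.convexHull(k),3,True)[:,0].tolist())
    g=cv2.inRange(hsv,(0,0,40),(180,80,255))
    k=max((k for k in cv2.findContours(g,0,1)[0]),key=cv2.contourArea)
    print("gray",cv2.boundingRect(k))
    h=cv2.convexHull(k)[:,0]; print(h[h[:,1]<h[:,1].min()+120].tolist())
E
```

```text
[ 0.47437722 -0.0015061   0.23029446] 0.020123287573628603
w1 0.0 (167, 3, 1, 1) [[167, 3]]
w1 1.0 (74, 276, 2, 5) [[74, 276], [74, 280]]
w1 37.0 (193, 233, 8, 8) [[196, 233], [200, 240], [193, 238]]
gray (243, 157, 119, 191)
[[269, 157], [338, 158], [361, 159], [361, 181], [245, 206], [243, 166], [243, 159], [245, 157]]
w2 0.0 (219, 32, 1, 1) [[219, 32]]
w2 0.0 (223, 30, 9, 9) [[231, 38], [223, 30]]
w2 43.5 (213, 273, 10, 9) [[213, 277], [217, 273], [222, 280]]
gray (266, 206, 114, 139)
[[290, 206], [348, 207], [378, 208], [379, 209], [379, 214], [378, 229], [376, 258], [269, 322], [266, 238], [266, 207], [267, 206]]
```

View pics/w2.png

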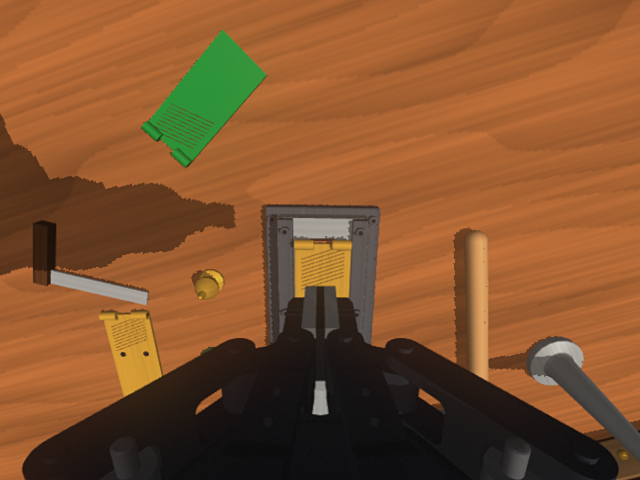

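In the second view the leaf tail is at row ~241, cols 294–352, and the jig entry edge is at row 206, cols 266–379. I'll fix the brass mask and triangulate.

```bash
python3 - <<'E'
from h import *
P={};G={};E={}
for n,(x0,x1,y0,y1) in {"w1":(262,342,180,285),"w2":(284,364,232,285)}.items():
    c=dict(np.load(n+".npz")); pose=(c["p"],c["o"]); hsv=cv2.cvtColor(c["color"],cv2.COLOR_BGR2HSV)
    if n=="w1": print(hsv[290,285],hsv[300,295],hsv[194,280])
    sub=hsv[y0:y1,x0:x1]; m=((sub[...,1]>110)&(sub[...,0]>14)&(sub[...,0]<34)).astype(np.uint8)
    k=max(cv2.findContours(m,0,1)[0],key=cv2.contourArea)[:,0]+[x0,y0]
    q=[k[np.argmin(k@[1,1])],k[np.argmax(k@[1,-1])]]
    print(n,q)
    # plate side edges at 25mm-ish ahead: left/right columns vs row
    rows=range(y0+28,y1); L=[];Rr=[]
    for r in rows:
        cc=np.flatnonzero(m[r-y0])+x0
        if len(cc): L.append((cc.min(),r)); Rr.append((cc.max()+1,r))
    print("side",L[0],Rr[0],L[-1],Rr[-1])
    P[n]=[ray(c,p,pose) for p in q]; E[n]=[[onz(ray(c,p,pose),.04) for p in (S[0],S[-1])] for S in (L,Rr)]
    G[n]=[ray(c,p,pose) for p in ([(243,158),(362,158)] if n=="w1" else [(265.5,206),(379.5,207)])]
    print("rear corners z.046",[onz(r,.046).round(4) for r in P[n]]); print("edges",np.round(E[n],4).tolist()); print("jig",[onz(r,.014).round(4) for r in G[n]])
for i in (0,1): print("tail tri",tri(P["w1"][i],P["w2"][i]),"jig",tri(G["w1"][i],G["w2"][i]))
# two-view check: plate front corners & tail in top+scene
A={}
for n in("scene","top"):
    c=capture(n); hsv=cv2.cvtColor(c["color"],cv2.COLOR_BGR2HSV); A[n]=c
s=A["scene"]; t=A["top"]
E
```

```text
[ 19 188 213] [ 16 135  51] [ 19 187 218]
w1 [array([271, 189]), array([331, 190])]
side (np.int64(272), 208) (np.int64(332), 208) (np.int64(274), 284) (np.int64(330), 284)
rear corners z.046 [array([ 0.4929, -0.0331,  0.046 ]), array([0.5091, 0.0182, 0.046 ])]
edges [[[0.5107, -0.039, 0.04], [0.5844, -0.0623, 0.04]], [[0.5266, 0.0143, 0.04], [0.6003, -0.0089, 0.04]]]
jig [array([ 0.4607, -0.0551,  0.014 ]), array([0.4935, 0.0548, 0.014 ])]
w2 [array([295, 239]), array([351, 240])]
side (np.int64(294), 260) (np.int64(351), 260) (np.int64(294), 284) (np.int64(350), 284)
rear corners z.046 [array([ 0.492 , -0.0317,  0.046 ]), array([0.5078, 0.0184, 0.046 ])]
edges [[[0.514, -0.0402, 0.04], [0.5384, -0.048, 0.04]], [[0.5298, 0.0131, 0.04], [0.5543, 0.0055, 0.04]]]
jig [array([ 0.4596, -0.0547,  0.014 ]), array([0.4932, 0.0549, 0.014 ])]
tail tri (array([ 0.49328999, -0.03308596,  0.04185092]), np.float64(0.0014563522656103303)) jig (array([ 0.46077277, -0.05633116,  0.00756004]), np.float64(0.00041189683299087374))
tail tri (array([0.51040443, 0.0182351 , 0.03860438]), np.float64(0.0003702831486251226)) jig (array([0.49365666, 0.05497693, 0.01234089]), np.float64(0.00011048913072357962))
```

```bash
python3 -c "
from h import *
print(target([.5263,-.0152,.075],np.radians(-17.3)), manip.get_obs()['wrist_force'])"
```

```text
[ 0.83  0.06 -0.02 15.51  0.18  5.29] [ 0.71980918  0.90975801 -0.15663863]
```

Call:
{"fn": "jog_arm", "kwargs": {
  "series": "0.8 0 0 3 0.2 2.7 0; 0.8 0 0 6 0.2 5.3 0; 0.8 0 0 9 0.2 5.3 0; 0.8 0 0 12 0.2 5.3 0; 0.8 0 0 14 0.2 5.3 0; 0.8 0 0 15.5 0.2 5.3 0; 0.8 0 0 15.5 0.2 5.3 0; 0.8 0 0 15.5 0.2 5.3 0"
}}

```text
clock: 3.03
eef_pos: [0.525, -0.0153, 0.0741]
orientation: [0.237, 1.56, -0.237]
wrist_force: [-0.2, 0.4, -0.7]
opening: 0.0002
```

```bash
python3 - <<'E'
from h import *
o=manip.get_obs()
print(target([.5263,-.0152,.055],np.radians(-17.3)), o['wrist_force'],o["eef_pos"],np.degrees(Rot.from_rotvec(o["orientation"]).as_matrix()[:,2]))
c=capture("wrist"); t=capture("scene")
cv2.imwrite("pics/w3.png",np.hstack([c["color"][160:400,200:440],cv2.resize(t["color"][220:340,230:350],(240,240),interpolation=cv2.INTER_CUBIC)]))
E
```

```text
[-0.01 -0.12  0.02  1.91  0.05  0.12] [-0.16282527  0.39607072 -0.69775995] [ 0.52504258 -0.01533002  0.07407165] [ 54.69946894 -17.05170167  -0.11797301]
```

View pics/w3.png

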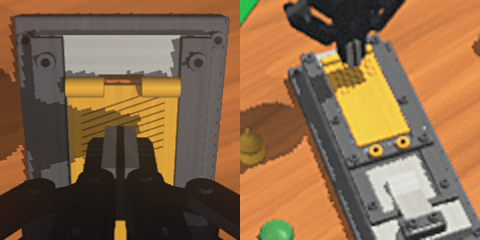

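The picture shows closed fingertips centred over the file marks, ahead of the knuckles. I'll press down gradually.

Call:
{"fn": "jog_arm", "kwargs": {
  "series": "0 0 0 0.6 0 0.1 0; 0 0 0 1.2 0 0.1 0; 0 0 0 1.6 0 0.1 0; 0 0 0 1.8 0 0.1 0; 0 0 0 1.8 0 0.1 0; 0 0 0 1.8 0 0.1 0"
}}

```text
clock: 3.63
eef_pos: [0.5262, -0.0158, 0.057]
orientation: [0.237, 1.558, -0.237]
wrist_force: [-0.5, -0.0, 3.0]
opening: 0.0004
```

Call:
{"fn": "jog_arm", "kwargs": {
  "series": "0 0 0 0.2 0 0 0; 0 0 0 0.4 0 0 0; 0 0 0 0.4 0 0 0"
}}

```text
clock: 3.88
eef_pos: [0.5267, -0.0158, 0.053]
orientation: [0.237, 1.557, -0.237]
wrist_force: [-0.8, 0.2, 6.2]
opening: -0.0002
```

Call:
{"fn": "jog_arm", "kwargs": {
  "series": "0 0 0 0.1 0 0 0; 0 0 0 0.2 0 0 0; 0 0 0 0.2 0 0 0; 0 0 0 0.2 0 0 0"
}}

```text
clock: 4.22
eef_pos: [0.5268, -0.0159, 0.0514]
orientation: [0.237, 1.557, -0.237]
wrist_force: [-0.9, 0.9, 6.6]
opening: 0.0003
```

Call:
{"fn": "jog_arm", "kwargs": {
  "series": "0 0 0 0.1 0 0 0; 0 0 0 0.1 0 0 0; 0 0 0 0.1 0 0 0"
}}

```text
clock: 4.47
eef_pos: [0.5274, -0.0159, 0.051]
orientation: [0.237, 1.555, -0.237]
wrist_force: [-1.7, 0.2, 10.3]
opening: 0.0002
```

Call:
{"fn": "jog_arm", "kwargs": {
  "series": "0 0 0 0.1 0 0 0; 0 0 0 0.2 0 0 0; 0 0 0 0.2 0 0 0; 0 0 0 0.2 0 0 0"
}}

```text
clock: 4.8
eef_pos: [0.5291, -0.0162, 0.051]
orientation: [0.237, 1.552, -0.237]
wrist_force: [-3.4, 0.1, 20.9]
opening: -0.0001
```

Call:
{"fn": "jog_arm", "kwargs": {
  "series": "0 0 0 0.1 0 0 0; 0 0 0 0.2 0 0 0; 0 0 0 0.2 0 0 0"
}}

```text
clock: 5.05
eef_pos: [0.5308, -0.0164, 0.0509]
orientation: [0.237, 1.548, -0.237]
wrist_force: [-5.0, 0.7, 31.9]
opening: 0.0001
```

Flat on the bed: height bottomed at 0.051 with 32 N, 6 mm below first contact. Now the slide, staying pressed.

Call:
{"fn": "jog_arm", "kwargs": {
  "series": "0 0 0 0 0 0.3 0; 0 0 0 0 0 0.6 0; 0 0 0 0 0 1 0; 0 0 0 0 0 1.4 0; 0 0 0 0 0 1.8 0; 0 0 0 0 0 1.8 0"
}}

```text
clock: 5.55
eef_pos: [0.5488, -0.0218, 0.0509]
orientation: [0.237, 1.547, -0.236]
wrist_force: [-2.9, 1.1, 28.2]
opening: 0.0001
```

```bash
python3 - <<'E'
from h import *
o=manip.get_obs(); u=np.array([.9548,-.2974]); d=o["eef_pos"][:2]-[.4768,.0001]
print("jig xy tcp",d@u-.1375,d@[.2974,.9548],o["wrist_force"])
c=capture("wrist"); t=capture("scene")
cv2.imwrite("pics/w4.png",np.hstack([c["color"][160:400,200:440],cv2.resize(t["color"][220:340,230:350],(480,480),interpolation=cv2.INTER_CUBIC)[:240],]))
E
```

```text
jig xy tcp -0.06221271729565808 0.0004834875531511909 [-2.87324278  1.11527606 28.21272164]
```

View pics/w4.png

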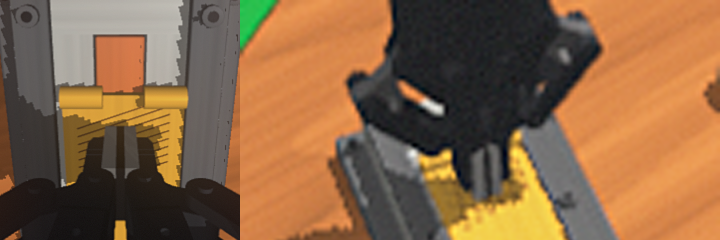

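The leaf moved with the fingers: knuckles at row ~97 and the lifter showing behind. The pressing force holds at 28 N.

Call:
{"fn": "jog_arm", "kwargs": {
  "series": "0 0 0 0 0 0.4 0; 0 0 0 0.05 0 0.8 0; 0 0 0 0.05 0 1.2 0; 0 0 0 0.05 0 1.6 0; 0 0 0 0.05 0 2 0; 0 0 0 0.05 0 2 0"
}}

```text
clock: 6.15
eef_pos: [0.5682, -0.0279, 0.0509]
orientation: [0.237, 1.546, -0.237]
wrist_force: [-3.4, 0.9, 30.0]
opening: 0.0001
```

Call:
{"fn": "jog_arm", "kwargs": {
  "series": "0 0 0 0.05 0 0.3 0; 0 0 0 0.05 0 0.6 0; 0 0 0 0.05 0 0.9 0; 0 0 0 0.05 0 1.2 0; 0 0 0 0.05 0 1.5 0; 0 0 0 0.05 0 1.5 0"
}}

```text
clock: 6.65
eef_pos: [0.5814, -0.032, 0.0509]
orientation: [0.237, 1.548, -0.236]
wrist_force: [-6.3, 1.7, 34.7]
opening: 0.0
```

Call:
{"fn": "jog_arm", "kwargs": {
  "series": "0 0 0 0 0 0.3 0; 0 0 0 0 0 0.6 0; 0 0 0 0 0 0.9 0; 0 0 0 0 0 1.2 0; 0 0 0 0 0 1.2 0"
}}

```text
clock: 7.07
eef_pos: [0.5923, -0.0354, 0.0509]
orientation: [0.237, 1.548, -0.236]
wrist_force: [-4.1, 1.0, 30.8]
opening: 0.0003
```

```bash
python3 - <<'E'
from h import *
o=manip.get_obs(); u=np.array([.9548,-.2974]); d=o["eef_pos"][:2]-[.4768,.0001]
print("jig xy tcp",d@u-.1375,d@[.2974,.9548],o["wrist_force"])
c=capture("wrist"); t=capture("top")
cv2.imwrite("pics/w5.png",np.hstack([c["color"][160:400,200:440],cv2.resize(t["color"][150:270,310:400],(360,480),interpolation=cv2.INTER_CUBIC)[:240]]))
# knuckle rear edge in wrist picture, jig x
E
```

```text
jig xy tcp -0.016667674115994527 0.0004618847045439507 [-4.13797219  0.99324257 30.79916514]
```

View pics/w5.png

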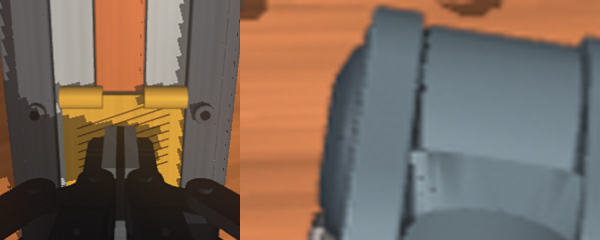

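No slip: the knuckles are still at row ~97 relative to the fingers, and the leaf spans most of the lifter's remaining end. I'll creep to the stop.

Call:
{"fn": "jog_arm", "kwargs": {
  "series": "0 0 0 0 0 0.15 0; 0 0 0 0 0 0.3 0; 0 0 0 0 0 0.4 0; 0 0 0 0 0 0.4 0"
}}

```text
clock: 7.5
eef_pos: [0.5964, -0.0366, 0.0509]
orientation: [0.237, 1.548, -0.236]
wrist_force: [-6.9, 1.9, 33.1]
opening: 0.0
```

Call:
{"fn": "jog_arm", "kwargs": {
  "series": "0 0 0 0 0 0.1 0; 0 0 0 0 0 0.2 0; 0 0 0 0 0 0.2 0"
}}

```text
clock: 7.75
eef_pos: [0.5979, -0.0371, 0.0509]
orientation: [0.237, 1.549, -0.236]
wrist_force: [-6.1, 2.0, 33.8]
opening: -0.0
```

Call:
{"fn": "jog_arm", "kwargs": {
  "series": "0 0 0 0 0 0.1 0; 0 0 0 0 0 0.2 0; 0 0 0 0 0 0.2 0"
}}

```text
clock: 8.0
eef_pos: [0.5997, -0.0377, 0.0509]
orientation: [0.237, 1.549, -0.236]
wrist_force: [-7.6, 1.7, 34.4]
opening: -0.0002
```

Call:
{"fn": "jog_arm", "kwargs": {
  "series": "0 0 0 0 0 0.1 0; 0 0 0 0 0 0.2 0; 0 0 0 0 0 0.2 0"
}}

```text
clock: 8.25
eef_pos: [0.6016, -0.0383, 0.0509]
orientation: [0.237, 1.549, -0.236]
wrist_force: [-6.9, 2.1, 33.4]
opening: -0.0001
```

Call:
{"fn": "jog_arm", "kwargs": {
  "series": "0 0 0 0 0 0.1 0; 0 0 0 0 0 0.2 0; 0 0 0 0 0 0.2 0"
}}

```text
clock: 8.5
eef_pos: [0.6019, -0.0384, 0.0509]
orientation: [0.238, 1.552, -0.236]
wrist_force: [-10.7, 2.9, 38.3]
opening: 0.0003
```

Motion stopped while the force rose, so it looks home. One confirming push, with the press eased a little.

Call:
{"fn": "jog_arm", "kwargs": {
  "series": "0 0 0 -0.1 0 0.1 0; 0 0 0 -0.1 0 0.2 0; 0 0 0 -0.1 0 0.2 0"
}}

```text
clock: 8.75
eef_pos: [0.602, -0.0384, 0.0509]
orientation: [0.238, 1.555, -0.235]
wrist_force: [-13.2, 4.0, 35.4]
opening: -0.0003
```

```bash
python3 - <<'E'
from h import *
o=manip.get_obs(); print(o["eef_pos"],o["wrist_force"])
c=capture("wrist"); t=capture("scene")
cv2.imwrite("pics/w6.png",np.hstack([c["color"][160:400,200:440],cv2.resize(t["color"][230:370,240:360],(480,560),interpolation=cv2.INTER_CUBIC)[200:440]]))
E
```

```text
[ 0.60199979 -0.0384254   0.0508992 ] [-13.19600687   4.00890081  35.40250886]
```

View pics/w6.png

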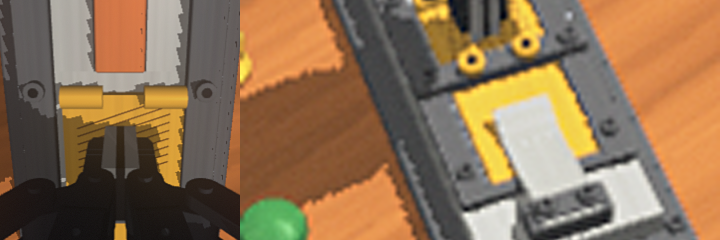

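Home: the knuckles are past the lifter, which has sprung up behind, and the leaf lies under the spring with its front at the stop. Commanded and actual x agree, so a straight unload with a small forward bias won't drag it back.

Call:
{"fn": "jog_arm", "kwargs": {
  "series": "0 0 0 -0.1 0 0.1 0; 0 0 0 -0.2 0 0.1 0; 0 0 0 -0.3 0 0.1 0; 0 0 0 -0.4 0 0.1 0; 0 0 0 -0.4 0 0.1 0"
}}

```text
clock: 9.27
eef_pos: [0.6019, -0.0384, 0.051]
orientation: [0.238, 1.559, -0.235]
wrist_force: [-4.8, 3.8, 13.8]
opening: -0.0004
```

Call:
{"fn": "jog_arm", "kwargs": {
  "series": "0 0 0 -0.1 0 0 0; 0 0 0 -0.2 0 0 0; 0 0 0 -0.3 0 0 0; 0 0 0 -0.4 0 0 0; 0 0 0 -0.5 0 0 0; 0 0 0 -0.8 0 0 0; 0 0 0 -0.8 0 0 0"
}}

```text
clock: 9.85
eef_pos: [0.603, -0.0397, 0.0582]
orientation: [0.237, 1.557, -0.237]
wrist_force: [1.1, 0.1, 0.2]
opening: -0.0002
```

Call:
{"fn": "jog_arm", "kwargs": {
  "series": "0 0 0 -2 0 0 0; 0 0 0 -5 0 0 0; 0 0 0 -8 0 0 0; 0 0 0 -12 0 0 0; 0 0 0 -15 0 -4 0; 0 0 0 -15 0 -8 0; 0 0 0 -15 0 -12 0; 0 0 0 -15 0 -12 0"
}}

```text
clock: 10.52
eef_pos: [0.4785, -0.0015, 0.2061]
orientation: [0.237, 1.569, -0.236]
wrist_force: [-2.0, -0.4, -1.6]
opening: -0.0001
```

```bash
python3 - <<'E'
from h import *
o=manip.get_obs(); print(o["eef_pos"],o["wrist_force"],o["clock"])
t=capture("scene"); c=capture("wrist"); tp=capture("top")
f=lambda im,a,b,w,h:cv2.resize(im[b:b+h,a:a+w],None,fx=4,fy=4,interpolation=cv2.INTER_CUBIC)
A=f(t["color"],245,230,115,140); B=f(tp["color"],310,150,85,140)
cv2.imwrite("pics/end.png",np.hstack([A,B])[:600,:800])
E
```

```text
[ 0.47846462 -0.00151792  0.20609408] [-1.95855792 -0.38289144 -1.61784289] 10.5167
```

View pics/end.png

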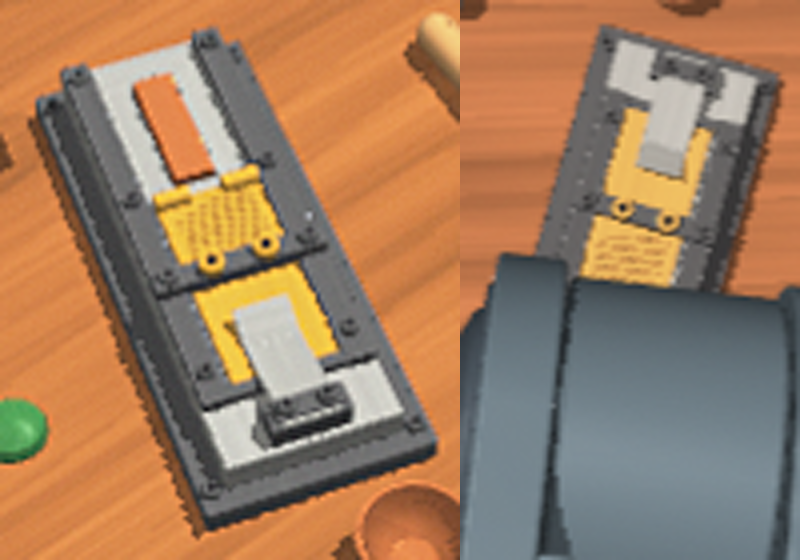

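```bash
python3 - <<'E'
from h import *
t=capture("scene"); tp=capture("top"); w=capture("wrist"); o=manip.get_obs()
def J(r,z): d=onz(r,z)[:2]-[.4768,.0001]; return (d@[.9548,-.2974]-.1375).round(4)
print("front scene",[J(ray(t,p),.034) for p in [(303,325.7),(329.5,317.5)]],"front top",[J(ray(tp,p),.034) for p in [(350.5,177),(372,184)]])
hsv=cv2.cvtColor(w["color"],cv2.COLOR_BGR2HSV)[230:330,270:380]; m=((hsv[...,1]>150)&(hsv[...,0]>17)&(hsv[...,0]<24)&(hsv[...,2]>150))
ys,xs=np.nonzero(m); y=ys.min()+230; x=xs[ys<ys.min()+3].mean()+270; print("tail",y,x,J(ray(w,(x,y),(o["eef_pos"],o["orientation"])),.037), o["wrist_force"], abs(o["qd"]).max())
manip.job_done()
E
```

```text
front scene [np.float64(0.0845), np.float64(0.0849)] front top [np.float64(0.0842), np.float64(0.082)]Traceback (most recent call last):
  File "<stdin>", line 6, in <module>
    return umr_minimum(a, axis, None, out, keepdims, initial, where)
ValueError: zero-size array to reduction operation minimum which has no identity
```

Front edge reads 82–85 mm against the stop at 84 mm, so it is home. The tail check failed only because its mask came up empty, and it isn't needed. Handing in.

```bash
python3 -c "
from cell import manip
print(manip.job_done())"
```

```text
the job is handed in; nothing more can be done
None
```

The leaf is home against the end stop, flat under the drag spring, and the job is handed in; robot time was about 10.5 s of the 42 s allowed.

**What I did:** with closed fingertips on the file marks, I pressed the leaf down 6 mm until its height stopped changing. I kept roughly 28–38 N on it while sliding it about 79 mm under the bar and spring. At the stop it no longer moved, while the feed force rose from 7 to 13 N. I then unloaded straight up and moved the hand clear.

**Last checks:**
- **Front edge:** it measures 84.5–84.9 mm along the jig in the scene camera and 82.0–84.2 mm in the top camera. The stop is at 84 mm.
- **Final picture:** the leaf lies flat under the spring, with the lifter sprung up behind its tail.
- **Bystanders:** I planned paths clear of them and the wrist force showed no stray contact, but I did not measure them again at the end.

**Failed or disagreeing:**
- **Tail position:** the last numeric check failed because its colour mask found nothing, so the tail was confirmed only by picture.
- **Finger position at home:** it read about 2 mm farther along than expected, which is within the camera calibration.

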